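# Pack the thin-walled fork tube and lock its case

### The arm

A 6-joint arm with a two-finger parallel gripper is mounted at the origin on the work surface. World frame = base frame: x ahead of the robot, y to its left, z up, the work surface at z = 0. Lengths are in mm, angles in rad, forces in N, time in s.
With the tool pointing down it reaches from about 275 to 1000 mm from the base axis. Payload 8.4 kg.
Tool frame: the origin (TCP) lies on the centre line of the jaws, within the pads' length; the fingertips stand r.tip_reach ahead of it and the grasp point (between the pads) lies 3 mm ahead of it (r.tip_reach is the distance from the TCP to the fingertips, in mm); z points along the fingers, y is the direction in which the jaws open and shut (so a half turn about z gives the same grasp; the last joint's range is limited). The gripper opens to 85 mm and grips with 20 to 120 N. Pads are 22 mm wide; open, the fingers measure 114 mm over their backs; the gripper's body (76 mm by 85 mm) begins 54 mm behind the grasp point. The pads swing forward as they close: fully open they stand 13 mm farther back than shut.
Start: joints at [-1.12, 0.353, 1.633, -0, 1.155, -0.002], TCP at [273.427, -562.019, 253.281] pointing down, gripper open.
Joint ranges: [-2.63, 2.63], [-0.92, 2.1], [0.06, 2.66], [-1.3, 4.44], [0, 2.69], [-3.02, 3.02]. Speed limits (rad/s): [2.22, 2.22, 2.79, 3.14, 3.14, 3.14].

### API

Orientations are given as [roll, pitch, yaw] about the fixed x, y, z axes, in that order (R = Rz(yaw) Ry(pitch) Rx(roll)).
In Python, from rig import sense, optics, r, nets gives the robot as it stands. The module is installed in compiled form; this text tells all that it offers.
- The arm moves only by the tool carry_out, never from a script. Its argument "increments" is a list that holds one entry, the list of rows, each a list of 6 numbers: the shift along the tool's x, y, z normalised to -1 to 1, where 1 is 40 cm, then the turn, a rotation vector about the tool's x, y, z normalised to -1 to 1, where 1 is 60 degrees. A call has 1 to 5 rows; each row is the pose to reach, as a shift and turn from the pose commanded when the call began, along the tool's axes at that moment; what a row does not reach only later rows make up. A row lasts 1/12 s, in which the tool goes at most 41.7 mm and 7.16 degrees, less where a joint would pass 70% of its speed; a pose out of reach is approached as far as the arm can. A call with a number of a shift or a turn outside -1 to 1 is refused whole. A call with a gripper value outside its range is refused whole. "hand" is the closure, from 0 (fully open) to 1 (shut), set as the call begins (left out, the last holds). The fingers move at their own pace and stop on an object; "squeeze" is the grip in N (left out, the last holds). Time passes only in rows, so rows that repeat a pose let the fingers close. It gives the time, the measured TCP pose, the force and the opening at its end, in the units of the state.
- sense(): the state, without advancing time (a new reading comes with each control period).
- optics.grab_frame(name): name is "scene" or "top"; returns a dict with "img" (400x640x3 uint8, red, green, blue), "range_z" (400x640 float32, mm along the optical axis (not along the pixel's ray), 0 where there is no reading), "fov_y" (degrees; the focal length in pixels is half the picture's height over the tangent of half this angle, whatever the lens; pixels are square), "cx", "cy" (the principal point, pixels), "R" (3x3) and "t" (3): a world point X has camera coordinates R X + t. Camera axes: x right, y down, z forward; pixel columns grow to the right and rows downward; lengths in mm; the calibration is good to about 2 mm. A picture is of the moment at which its call begins.
- r.sign_off(): hands the job in, once; it reports no verdict.
Trained networks look in the newest picture that a camera, given by its name, has taken for a name from the list of things; names that differ only in an ending like _2 or _b are one class to them, and where a whole thing is asked for, a point or a joint stands for the part that bears it (a point fixed in the world has none). Each returns a list of dicts, best first, with "confidence" (0 to 1); they miss things now and then, are a little off and sometimes report something else, mostly with a low value. They report only what shows in the picture. A call takes as long as a camera call. They do not tell look-alikes from the thing itself.
- nets.trace(target, camera): "mask" (400x640 bool, what is visible of it).
- nets.tip_of(target, camera): "point" ([x, y, z] in mm, in world coordinates, good to about 4 mm: a listed point, or the origin of a listed thing).
The state is a dict: "clock": time; "qpos": joint angles; "qvel": joint speeds; "joint_efforts": joint torques, N m; "eef_pos": TCP position; "tcp_rot": TCP orientation; "contact_force": force on the tool from outside, world axes, zero at the start; "wrist_torque": the same for the moment, N m; "opening": opening from 0.0 (shut) to 1.0 (fully open).
Only numpy, scipy, OpenCV 4.12 (cv2) and the standard library are available. Lean on these libraries where they do the work, as an engineer would, in place of code of your own. Each camera call takes 0.05 s, during which the arm holds its last target.

### The job

Pack the thicker of the two tubes in its grey case: it is thin-walled and dents easily, so grip it lightly (never more than about 40 N), lift it off its rest and lay it down gently, lengthways, in the two padded saddles inside the case. Then swing the lid shut and lock it: push the black wing knob on the lid down against its spring and turn it a quarter turn clockwise, until it springs up again. Leave the other things on the bench where they are.

Things in the scene. Friction and masses are not known exactly. Their poses are not given: they have to be found in the camera images.
- tube_mid (a point): centre of the thick tube to pack: gold-coloured, alloy end caps, 36 mm in diameter, 150 mm long, 110 to 220 g. Its y axis runs along the tube. It starts level on a rest, axis 47 mm above the bench, on two V saddles 104 mm apart and free between them; the rest's foot is 10 mm thick. Over 50 N from a finger dents it, and so does knocking or dropping it into the case (over 30 N)
- slim_mid (a point): centre of the other tube, of the same finish, 24 mm in diameter, 150 mm long, on the other, identical rest (axis 39 mm above the bench); its y axis runs along it. Not to be moved. Which rest holds which tube varies
- seat (a point): where the thick tube's centre lies once packed: on its axis, centre of the case, 47.5 mm above the bench. Its y axis is the direction of the packed tube (either way round), x points from the latch side to the hinge side, z up
- case: the fixed open case, 170 mm (x) by 210 mm (y), 90 mm high, walls 6 mm; origin at its underside's centre, axes as the seat's. Inside stand two grey V saddles at y = +52 and -52 mm, 16 mm long, groove bottoms 22 mm above the bench, arms to 25 mm either side; between them it is empty
- hinge (a point): middle of the lid's hinge line, which runs along the case's y axis on top of its +x side wall (85 mm from the seat along x, 90.5 mm above the bench)
- lid (a joint): lid angle in rad: 0 shut, 2.0 fully open (1.57 upright); it starts open, leaning back. A plate 170 mm (from the hinge) by 210 mm (along it), 8 mm thick. Its outer face (up when shut) carries the knob. A stiff hinge (0.4 N m) keeps it where it is left; pushing the outer face 120 mm from the hinge takes 3 to 6 N
- knob (a point): point on the latch knob's turning axis, 8 mm under its wing's top. The black wing is 12 mm thick (its x), 44 mm long (its y), 32 mm tall, its lower edge 12 mm off the lid. This point is 36 mm off the lid's outer face, 138 mm from the hinge, half-way along the lid; its z points out of the lid (up when shut). At the start the wing's length runs along the hinge
- latch (a joint): turn of the knob in rad: 0 unlocked (start), grows clockwise seen from outside the lid, 1.5 at the stop. A gate blocks it between about 0.3 and 1.15 unless the knob is pushed in 6 mm or more; past the gate and let go, it springs up, cannot turn back, and its tongue holds the lid. Keep it at 0 until the lid is shut, else the tongue meets the catch
- latch_push (a joint): how far the knob is pushed in, in m: 0 out, 0.008 at the bottom. Its spring pushes back with 2.6 N when out and 8 N fully in
- bearing: steel bearing ring 32 mm across, 10 mm high, origin at its underside; not to be moved
- spray: spray can 56 mm across, about 160 mm high, origin at its underside; not to be moved
- jar: amber jar 44 mm across, about 60 mm high, origin at its underside; not to be moved
- wrench: wrench lying flat; not to be moved
- brush: brush lying flat; not to be moved
- tin: yellow tin 64 mm across, 45 mm high, origin at its underside; not to be moved
- cone: small turned aluminium cone 40 mm across, 30 mm high, origin at its underside; not to be moved
Mind the look-alikes: they are no part of the job. What is shaped like the part that bears tube_mid but red is not meant.

How it is judged (in metres and radians):
On the way, in this order (a step that is already met when the one before it is completed fails the run):
1. the thick tube is lifted off its rest (height (world z) of tube_mid above 0.09 m), for 0.1 s.
2. the tube lies lengthways in both saddles of the case, let go (horizontal distance between tube_mid and seat below 0.02 m and z of tube_mid in the frame of seat between -0.006 and 0.004 m and angle between the y axis of tube_mid and the y axis of seat, either way round below 0.12 rad and contact force between the fingers and tube below 0.1 N), for 0.2 s.
3. the lid is shut (value of joint lid below 0.04 rad and horizontal distance between tube_mid and seat below 0.02 m and z of tube_mid in the frame of seat between -0.006 and 0.004 m and angle between the y axis of tube_mid and the y axis of seat, either way round below 0.12 rad), for 0.1 s.
4. the knob is turned past its gate to lock the shut lid (value of joint lid below 0.04 rad and value of joint latch above 1.15 rad), for 0.1 s.
At the end, for the whole second after the job is handed in: the thick tube lies still in both saddles (centre within 20 mm of the seat, height within 4 mm, along the case within 0.12 rad), the lid is shut (under 0.04 rad), and the knob is turned over 1.15 rad clockwise and has sprung out to within 3 mm (all of step 4 and horizontal distance between tube_mid and seat below 0.02 m and z of tube_mid in the frame of seat between -0.006 and 0.004 m and angle between the y axis of tube_mid and the y axis of seat, either way round below 0.12 rad and value of joint latch_push below 0.003 m and linear speed of tube below 0.02 m/s); the robot touches nothing.
It fails at once if the thick tube is squeezed: more than 100 N from the fingers together (50 N each) (contact force between the fingers and tube above 100 N).
It fails at once if the thick tube is knocked against or dropped into the case with more than 30 N (contact force between tube and case above 30 N).
It fails at once if the knob is forced round through its gate (0.6 to 0.9 rad) while pushed in less than 2.5 mm (value of joint latch between 0.6 and 0.9 rad and value of joint latch_push below 0.0025 m).
It fails at once if another thing on the bench is moved by more than 30 mm (distance of any of slim_mid, bearing, spray, jar, wrench, brush, tin, cone from where it was at the start of the episode above 0.03 m).
It also fails if it takes over 69 s, if anything falls off the work surface, if the arm or the gripper's body presses on something with over 40 N, if the wrist force passes 120 N, or if a joint passes its speed limit or range.

## Working session

There is one attempt and no reset: what is moved stays moved. The work goes in short steps, Python scripts to look and compute and a tool call to move; the robot and the scene stay as the last step left them, time stands still between calls to the robot, and variables do not carry over. Pictures are saved under pics/ and viewed, and the job is handed in when it is done.

Besides the shell and the picture viewer there is one more tool, called after "Request:" as a command line: name --argument value ..., lists and objects as JSON in quotes. carry_out: Moves the arm, as the interface text tells. Its arguments: {"type":"object","properties":{"increments":{"type":"array","items":{"type":"array","items":{"type":"array","items":{"type":"number","minimum":-1,"maximum":1}}}},"hand":{"type":"number"},"squeeze":{"type":"number"}},"required":["increments"]}

```bash
ls; mkdir -p pics
python3 - <<'E'
from rig import sense, optics, r, nets
import cv2, numpy as np
s=sense(); print(s, r.tip_reach)
for c in ["scene","top"]:
    f=optics.grab_frame(c)
    cv2.imwrite(f"pics/{c}0.png",cv2.cvtColor(f["img"],cv2.COLOR_RGB2BGR))
    print(c,f["fov_y"],f["cx"],f["cy"],f["R"],f["t"])
    for n in ["tube_mid","slim_mid","seat","case","hinge","knob","bearing","spray","jar","wrench","brush","tin","cone"]:
        try:
            print(n,[(np.round(d["point"]).tolist(),round(d["confidence"],2)) for d in nets.tip_of(n,c)][:3])
        except Exception as e: print(n,e)
print(sense()["clock"])
E
```

```text
pics
{'clock': 0.0, 'qpos': array([-1.12036090e+00,  3.53640787e-01,  1.63413175e+00,  4.62379141e-05,
        1.15521430e+00, -2.40693893e-03]), 'qvel': array([ 0.00070175,  0.00039625,  0.00156286,  0.00019338, -0.00024588,
        0.00025412]), 'joint_efforts': array([ 2.34664170e-03, -6.05236459e+01, -3.42060292e+01,  2.18375480e-04,
        9.22792620e-03,  6.55991357e-06]), 'eef_pos': array([ 273.26502631, -561.59666073,  252.56728613]), 'tcp_rot': array([-3.14019858e+00, -4.56317258e-05,  4.52823634e-01]), 'contact_force': array([0.02384405, 0.21730309, 0.89457463]), 'wrist_torque': array([ 0.01731908, -0.01790415, -0.00834274]), 'opening': 1.002809427777607} 22.0
scene 47.65248884342368 317.7352486740662 203.66354337116283 [[ 0.79611137  0.6047064  -0.02317026]
 [ 0.34881718 -0.48984117 -0.79898824]
 [-0.49450304  0.62800144 -0.60090011]] [-305.14611828 -101.7452961  1608.67328764]
tube_mid [([630.0, -230.0, 46.0], 0.95), ([169.0, -314.0, 22.0], 0.91), ([345.0, -26.0, 22.0], 0.6)]
slim_mid [([469.0, -172.0, 40.0], 0.6)]
seat [([508.0, 186.0, 50.0], 0.72)]
case [([513.0, 178.0
[... 565 characters left out ...]
]
 [ 1.17390450e-01  2.55369200e-03 -9.93082555e-01]] [ -47.7133345   467.71524059 1191.5098105 ]
tube_mid [([636.0, -233.0, 50.0], 0.79), ([344.0, -25.0, 16.0], 0.78)]
slim_mid [([474.0, -176.0, 36.0], 0.61)]
seat [([513.0, 177.0, 44.0], 0.78)]
case [([511.0, 178.0, 2.0], 0.56)]
hinge [([522.0, 264.0, 90.0], 0.6)]
knob [([528.0, 340.0, 215.0], 0.68)]
bearing [([532.0, -15.0, 3.0], 0.57)]
spray [([751.0, -7.0, 3.0], 0.89), ([510.0, 176.0, 2.0], 0.58)]
jar [([452.0, -416.0, 3.0], 0.61), ([512.0, 177.0, 46.0], 0.41)]
wrench [([598.0, -388.0, -2.0], 0.74)]
brush [([743.0, -230.0, 0.0], 0.97)]
tin [([312.0, -329.0, -4.0], 0.85)]
cone [([532.0, -16.0, 4.0], 0.58), ([752.0, 139.0, 0.0], 0.57)]
1.4
```

View pics/scene0.png

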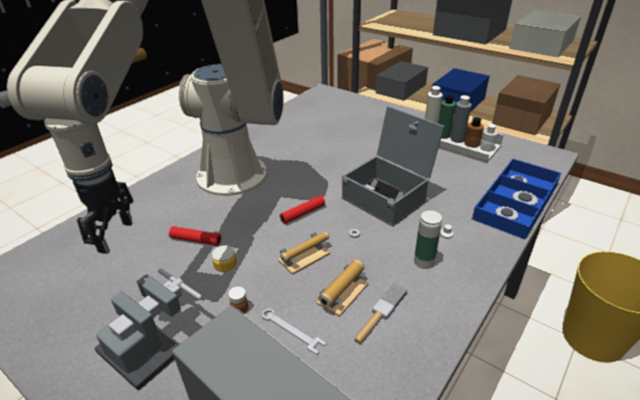

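View pics/top0.png

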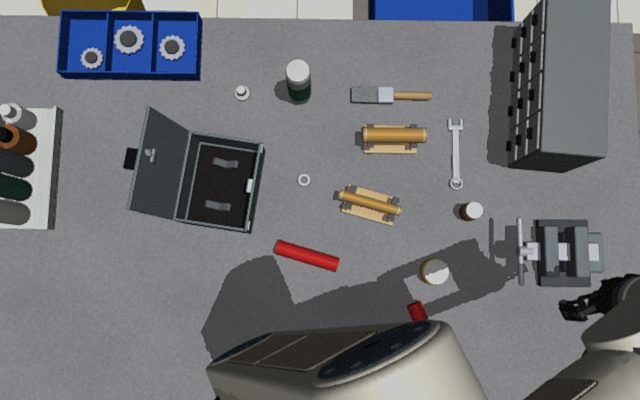

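The top view shows the thick gold tube at pixel (393,135), the slim one at (370,203), and the case at (225,183) with its lid leaning left. The red rods at (306,256) and (418,312) are look-alikes. Next I'll measure the tube and case precisely from depth.

```bash
cat > h.py <<'E'
import numpy as np, cv2
from scipy.spatial.transform import Rotation as Ro
def cloud(f):
    z=f["range_z"]; fl=200/np.tan(np.radians(f["fov_y"]/2))
    v,u=np.mgrid[0:400,0:640]
    P=np.stack([(u-f["cx"])/fl*z,(v-f["cy"])/fl*z,z],-1)
    return (P-f["t"])@f["R"]   # R^T (p-t)
def Rt(s): return Ro.from_euler('xyz',s["tcp_rot"]).as_matrix()
def goal(s,pos,R):
    """shift(norm), rotvec(norm) in tool axes from state s to world pos/R"""
    T=Rt(s); d=T.T@(np.array(pos)-s["eef_pos"])/400
    w=Ro.from_matrix(T.T@R).as_rotvec()/np.radians(60)
    return np.round(d,4).tolist(),np.round(w,4).tolist()
E
python3 - <<'E'
from rig import sense, optics, nets
from h import *
for c in ["top","scene"]:
    f=optics.grab_frame(c); P=cloud(f); np.savez(f"f0_{c}.npz",**f)
    m=nets.trace("tube_mid",c)
    for d in m[:3]:
        q=d["mask"]&(f["range_z"]>0); X=P[q]
        if len(X)<30: continue
        a=np.median(X,0)
        print(c,d["confidence"],q.sum(),a.round(),X.min(0).round(),X.max(0).round())
    img=f["img"].astype(int)
    box=(abs(P[...,0]-633)<60)&(abs(P[...,1]+232)<110)&(P[...,2]>50)&(P[...,2]<80)
    X=P[box]; print("n",len(X),X.min(0),X.max(0))
    top=X[X[:,2]>np.percentile(X[:,2],50)]
    vx,vy,x0,y0=cv2.fitLine(top[:,:2].astype(np.float32),cv2.DIST_HUBER,0,.01,.01).ravel()
    L=(X[:,:2]-[x0,y0])@[vx,vy]; lo,hi=np.percentile(L,[.5,99.5])
    print("axis",vx,vy,"ang",np.degrees(np.arctan2(vy,vx)),"len",hi-lo,"mid",x0+vx*(lo+hi)/2,y0+vy*(lo+hi)/2,"ztop",np.percentile(X[:,2],98))
    # case rim: z 85..97
    b=(P[...,2]>83)&(P[...,2]<97)&(abs(P[...,0]-515)<170)&(abs(P[...,1]-180)<130)
    X=P[b][:,:2].astype(np.float32); rct=cv2.minAreaRect(X); print("rim",len(X),rct,np.median(P[b][:,2]))
    # lid plate
    for n in ["lid","case"]:
        for d in nets.trace(n,c)[:2]:
            q=d["mask"]&(f["range_z"]>0);X=P[q]; print(n,d["confidence"],q.sum(),X.min(0).round(),X.max(0).round())
E
```

```text
top 0.62 1005 [346. -26.  34.] [ 309. -103.   -3.] [385.  50.  44.]
top 0.61 1040 [ 632. -231.   63.] [ 616. -320.   -4.] [ 669. -153.   74.]
top 0.57 267 [ 222. -284.   34.] [ 201. -306.   11.] [ 243. -263.   42.]
n 945 [ 616.83415032 -304.93093435   50.13626083] [ 658.73865145 -153.90426814   73.74817844]
axis 0.015122389 -0.9998857 ang -89.133514 len 149.3385269492002 mid 634.7273085553323 -228.95829493709775 ztop 70.1087696095816
rim 1121 ((513.29248046875, 180.76263427734375), (177.04901123046875, 210.4027557373047), 81.7950210571289) 90.50824795117833
lid 0.92 4924 [422. 251.  -6.] [710. 434. 261.]
lid 0.69 257 [513. 281. 217.] [555. 348. 236.]
case 0.72 12289 [397.  80.  -6.] [707. 434. 261.]
scene 0.88 516 [351. -39.  30.] [ 305. -106.    5.] [381.  43.  40.]
scene 0.81 611 [ 177. -315.   30.] [  96. -354.    7.] [ 244. -267.   41.]
scene 0.58 881 [ 640. -241.   61.] [ 582. -309.   -3.] [653. -96.  69.]
n 720 [ 617.05799206 -308.71229014   50.2218902 ] [ 653.20149736 -155.19508022   69.4039924 ]
axis 0.0070090475 -0.99997544 ang -89.598404 len 151.3483282333506 mid 635.2551190928763 -231.9584037450229 ztop 67.94014288927751
rim 664 ((511.5107421875, 179.93377685546875), (183.00479125976562, 214.0951385498047), 82.33830261230469) 89.28016305280288
lid 0.98 3131 [219. 248.  -3.] [634. 674. 258.]
case 0.88 7183 [219.  76.  -5.] [634. 797. 258.]
case 0.52 1140 [705. -33.  -1.] [776. 201. 164.]
```

Run:
```python
from h import *
from scipy.optimize import minimize
for c in ["top","scene"]:
    f=dict(np.load(f"f0_{c}.npz")); P=cloud(f)
    b=(P[...,2]>84)&(P[...,2]<95)&(abs(P[...,0]-515)<150)&(abs(P[...,1]-180)<110)
    X=P[b][:,:2]
    def cost(p):
        ang,cx,cy=p; e=np.array([np.cos(ang),np.sin(ang)]);n=np.array([-e[1],e[0]])
        d=X-[cx,cy]; u=d@e;v=d@n
        # distance to rim centre line |u|=82,|v|=102
        a=np.abs(np.abs(u)-82)+50*(np.abs(v)>107); bb=np.abs(np.abs(v)-102)+50*(np.abs(u)>87)
        return np.minimum(np.minimum(a,bb),8).mean()
    best=min((minimize(cost,[np.radians(a0),512+dx,179+dy],method="Nelder-Mead") for a0 in(80,82,84) for dx in(-4,0,4) for dy in(-4,0,4)),key=lambda r:r.fun)
    print(c,best.fun,np.degrees(best.x[0]),best.x[1:])
    ang,cx,cy=best.x;e=np.array([np.cos(ang),np.sin(ang)]);n=np.array([-e[1],e[0]])
    # saddles in case
    d=P[...,:2]-[cx,cy];u=d@e;v=d@n
    s=(P[...,2]>20)&(P[...,2]<70)&(abs(u)<70)&(abs(v)<90)
    for sg in(1,-1):
        k=s&(v*sg>30); print("saddle",k.sum(),np.percentile(u[k],[2,50,98]).round(1),np.percentile(v[k],[2,50,98]).round(1),P[k][:,2].max())
    # lid profile: u vs z
    k=(abs(v)<100)&(u>80)&(u<180)&(P[...,2]>100)&(P[...,2]<270)
    uu,zz=u[k],P[k][:,2]; pl=cv2.fitLine(np.stack([uu,zz],-1).astype(np.float32),cv2.DIST_HUBER,0,.01,.01).ravel(); print("lid",k.sum(),pl, "angle",np.degrees(np.arctan2(pl[1],pl[0])),zz.max())
```

```text
top 2.143346791583655 81.8830896921955 [512.57230718 180.02212388]
saddle 174 [-28.2   3.7  28.5] [44.1 51.8 59.5] 49.736867816070806
saddle 177 [-27.6   3.4  28.5] [-60.1 -51.6 -44.2] 50.83601066252545
lid 4485 [  0.2291501   0.9733911 107.812355  186.85551  ] angle 76.75296 261.05128152397566
scene 2.6381421132069507 81.98151347017806 [512.24897934 177.34553899]
saddle 48 [ 2.9 16.9 26.5] [45.2 52.4 62.6] 47.81090780786501
saddle 47 [-26.5  15.8  24.7] [-60.1 -49.  -41.5] 48.639786434814866
lid 2807 [  0.225645    0.9742096 107.654976  180.54773  ] angle 76.95918 258.173736714174
```

Run:
```python
from h import *
from rig import sense
f=dict(np.load("f0_top.npz")); P=cloud(f)
A=np.array([273,-562.]);B=np.array([635,-230.])
for t in np.linspace(0,1,9):
    c=A+(B-A)*t; k=(np.hypot(P[...,0]-c[0],P[...,1]-c[1])<110)&(f["range_z"]>0)
    print(c.round(),k.sum(),P[k][:,2].max().round() if k.any() else None)
k=(P[...,0]>480)&(P[...,1]<-420)&(P[...,2]>150); print(P[k].min(0),P[k].max(0))
s=sense(); yaw=np.radians(90.7)
R=Ro.from_euler('xyz',[np.pi,0,yaw]).as_matrix()
print(s["eef_pos"],s["tcp_rot"],goal(s,[635,-230.5,150],R))
```

```text
[ 273. -562.] 9234 586.0
[ 318. -520.] 10319 639.0
[ 364. -479.] 9281 642.0
[ 409. -438.] 7084 146.0
[ 454. -396.] 6388 115.0
[ 499. -354.] 6223 67.0
[ 544. -313.] 6243 72.0
[ 590. -272.] 6059 74.0
[ 635. -230.] 6084 74.0
[ 556.00953613 -679.52477227  150.08149004] [ 918.56524147 -503.00273841  198.43383963]
[ 273.41335774 -562.00727051  253.26422474] [-3.14154723e+00  2.84951214e-05  4.52809690e-01] ([1.1755, -0.3498, 0.2581], [-0.0001, -0.0, -1.0793])
```

Request:
carry_out --increments '[[[0.1,-0.03,0,0,0,-0.11],[0.2,-0.06,0,0,0,-0.22],[0.3,-0.09,0,0,0,-0.33],[0.4,-0.12,0,0,0,-0.44],[0.5,-0.15,0,0,0,-0.55]]]' --hand 0 --squeeze 30

```text
clock: 2.22
eef_pos: [427.7, -419.5, 253.4]
tcp_rot: [3.141, 0.0, 1.034]
contact_force: [1.0, 0.0, 0.2]
opening: 0.998
```

```bash
cat > g.py <<'E'
import sys
from rig import sense
from h import *
x,y,z,yaw=map(float,sys.argv[1:5])
s=sense(); R=Ro.from_euler('xyz',[np.pi,0,np.radians(yaw)]).as_matrix()
print(round(s["clock"],2),s["eef_pos"].round(1),np.degrees(s["tcp_rot"]).round(1),s["contact_force"].round(1),round(s["opening"],3),s["qpos"].round(2))
print(goal(s,[x,y,z],R))
E
python3 g.py 635 -230.5 150 90.7
```

```text
2.22 [ 427.7 -419.5  253.4] [180.    0.   59.2] [1.  0.  0.2] 0.998 [-0.78  0.31  1.69  0.    1.14 -0.24]
([0.6711, 0.2035, 0.2586], [0.0003, 0.0001, -0.5244])
```

Request:
carry_out --increments '[[[0.1,0.03,0,0,0,-0.11],[0.2,0.06,0,0,0,-0.22],[0.3,0.09,0,0,0,-0.33],[0.4,0.12,0.04,0,0,-0.44],[0.48,0.145,0.08,0,0,-0.52]]]'

```text
clock: 2.63
eef_pos: [577.8, -284.9, 222.5]
tcp_rot: [3.138, 0.001, 1.58]
contact_force: [0.4, -0.7, 0.3]
opening: 0.996
```

```bash
python3 g.py 635 -230.5 110 90.7
```

```text
2.63 [ 577.8 -284.9  222.5] [1.798e+02 1.000e-01 9.050e+01] [ 0.4 -0.7  0.3] 0.996 [-0.46  0.41  1.62  0.    1.11 -0.47]
([0.1351, 0.1433, 0.2814], [0.003, 0.0014, -0.003])
```

Request:
carry_out --increments '[[[0.06,0.07,0.07,0,0,0],[0.12,0.14,0.15,0,0,0],[0.13,0.14,0.22,0,0,0],[0.13,0.14,0.28,0,0,0],[0.13,0.14,0.28,0,0,0]]]'

```text
clock: 3.05
eef_pos: [628.5, -231.8, 103.5]
tcp_rot: [-3.133, -0.003, 1.575]
contact_force: [-2.3, 0.6, 0.4]
opening: 1.003
```

```bash
python3 g.py 635 -230.5 49 90.7
```

```text
3.05 [ 628.5 -231.8  103.5] [-179.5   -0.2   90.2] [-2.3  0.6  0.4] 1.003 [-0.36  0.58  1.63 -0.    0.93 -0.36]
([0.0028, 0.0173, 0.1362], [-0.0079, -0.003, -0.0075])
```

Request:
carry_out --increments '[[[0,0.013,0.02,0,0,0],[0,0.013,0.05,0,0,0],[0,0.013,0.08,0,0,0],[0,0.013,0.08,0,0,0],[0,0.013,0.08,0,0,0]]]'

```text
clock: 3.47
eef_pos: [636.1, -234.6, 77.2]
tcp_rot: [-3.141, -0.0, 1.573]
contact_force: [0.3, -0.0, -0.1]
opening: 0.997
```

```bash
python3 g.py 635 -230.5 49 90.7
python3 - <<'E'
from rig import optics
import cv2
im=[optics.grab_frame(c)["img"] for c in("scene","top")]
a=cv2.resize(im[0][200:340,250:450],None,fx=3,fy=3);b=cv2.resize(im[1][60:200,320:520],None,fx=3,fy=3)
cv2.imwrite("pics/a1.png",cv2.cvtColor(cv2.vconcat([a,b])[:, :],cv2.COLOR_RGB2BGR)[::1])
E
python3 -c "
import cv2;a=cv2.imread('pics/a1.png');cv2.imwrite('pics/a1s.png',cv2.resize(a,None,fx=.7,fy=.7))"
```

```text
3.47 [ 636.1 -234.6   77.2] [-180.    -0.    90.1] [ 0.3 -0.  -0.1] 0.997 [-0.36  0.62  1.63 -0.    0.89 -0.36]
([0.0102, -0.0026, 0.0705], [-0.0005, -0.0002, -0.01])
```

View pics/a1s.png

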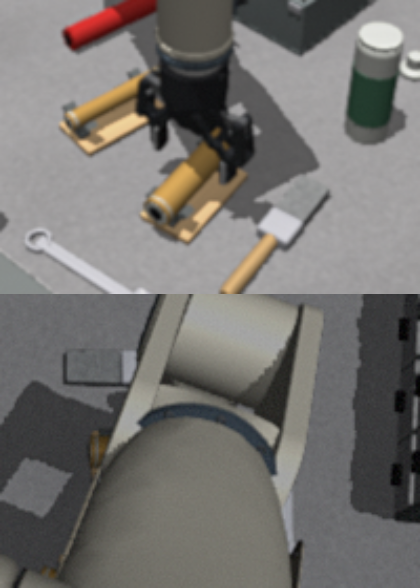

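The fingers straddle the thick tube around scene pixels (300–330, 240–275), one on each side. I'll descend.

Request:
carry_out --increments '[[[0.01,-0.003,0.035,0,0,-0.01],[0.01,-0.003,0.07,0,0,-0.01],[0.01,-0.003,0.07,0,0,-0.01],[0.01,-0.003,0.07,0,0,-0.01]]]'

```text
clock: 3.9
eef_pos: [634.6, -230.0, 48.6]
tcp_rot: [-3.14, -0.001, 1.584]
contact_force: [-0.0, -0.2, 0.7]
opening: 1.002
```

Request:
carry_out --increments '[[[0,0,0,0,0,0],[0,0,0,0,0,0],[0,0,0,0,0,0],[0,0,0,0,0,0],[0,0,0,0,0,0]]]' --hand 0.45 --squeeze 25

```text
clock: 4.32
eef_pos: [635.5, -230.3, 49.7]
tcp_rot: [3.141, 0.0, 1.584]
contact_force: [-0.6, 0.6, -0.6]
opening: 0.553
```

Request:
carry_out --increments '[[[0,0,0,0,0,0],[0,0,0,0,0,0],[0,0,0,0,0,0],[0,0,0,0,0,0],[0,0,0,0,0,0]]]' --hand 0.7 --squeeze 28

```text
clock: 4.73
eef_pos: [634.4, -230.2, 49.7]
tcp_rot: [-3.14, -0.0, 1.584]
contact_force: [-5.1, 0.4, 6.0]
opening: 0.413
```

Request:
carry_out --increments '[[[0,0,-0.02,0,0,0],[0,0,-0.06,0,0,0],[0,0,-0.12,0,0,0],[0,0,-0.18,0,0,0],[0,0,-0.24,0,0,0]]]'

```text
clock: 5.15
eef_pos: [635.1, -230.0, 146.4]
tcp_rot: [-3.141, -0.0, 1.584]
contact_force: [0.5, -0.9, -1.5]
opening: 0.414
```

Request:
carry_out --increments '[[[0,0,-0.07,0,0,0],[0,0,-0.14,0,0,0],[0,0,-0.2,0,0,0],[0,0,-0.2,0,0,0],[0,0,-0.2,0,0,0]]]'

```text
clock: 5.57
eef_pos: [636.1, -230.4, 227.2]
tcp_rot: [3.138, 0.001, 1.584]
contact_force: [-0.5, -0.2, -2.8]
opening: 0.414
```

```bash
python3 g.py 512.4 179 230 172
python3 - <<'E'
from rig import optics
import cv2
im=optics.grab_frame("scene")["img"]
cv2.imwrite("pics/a2.png",cv2.cvtColor(im,cv2.COLOR_RGB2BGR))
E
```

```text
5.57 [ 636.1 -230.4  227.2] [1.798e+02 1.000e-01 9.070e+01] [-0.5 -0.2 -2.8] 0.414 [-0.35  0.45  1.54  0.    1.14 -0.36]
([1.0274, -0.2958, -0.0091], [0.0018, 0.0031, -1.3542])
```

View pics/a2.png

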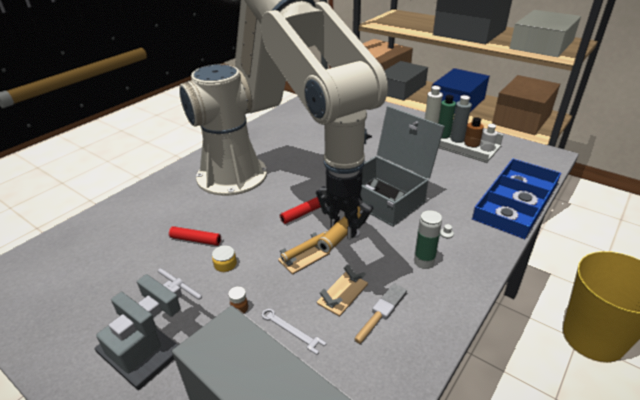

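Request:
carry_out --increments '[[[0.06,-0.02,0,0,0,-0.1],[0.13,-0.04,0,0,0,-0.21],[0.21,-0.06,0,0,0,-0.32],[0.29,-0.08,0,0,0,-0.43],[0.37,-0.1,0,0,0,-0.54]]]'

```text
clock: 6.03
eef_pos: [591.6, -81.4, 223.3]
tcp_rot: [-3.139, -0.002, 2.154]
contact_force: [-0.2, 0.8, -2.7]
opening: 0.411
```

```bash
python3 g.py 512.4 179 230 172
```

```text
6.03 [591.6 -81.4 223.3] [-1.799e+02 -1.000e-01  1.234e+02] [-0.2  0.8 -2.7] 0.411 [-0.14  0.34  1.72  0.    1.08 -0.72]
([0.6524, 0.1934, -0.0158], [-0.0013, -0.003, -0.8094])
```

Request:
carry_out --increments '[[[0.07,0.02,0,0,0,-0.1],[0.15,0.045,0,0,0,-0.21],[0.23,0.07,0,0,0,-0.32],[0.3,0.09,0,0,0,-0.43],[0.36,0.11,0,0,0,-0.54]]]'

```text
clock: 6.45
eef_pos: [549.4, 63.6, 223.5]
tcp_rot: [-3.14, -0.003, 2.721]
contact_force: [0.0, 0.5, -1.5]
opening: 0.411
```

```bash
python3 g.py 512.4 179 230 172
```

```text
6.45 [549.4  63.6 223.5] [-179.9   -0.2  155.9] [ 0.   0.5 -1.5] 0.411 [ 0.11  0.28  1.82  0.    1.05 -1.04]
([0.2023, 0.2256, -0.016], [-0.001, -0.0031, -0.2683])
```

Request:
carry_out --increments '[[[0.05,0.06,0,0,0,-0.09],[0.1,0.12,0,0,0,-0.18],[0.15,0.17,0,0,0,-0.26],[0.185,0.21,0,0,0,-0.26],[0.195,0.22,0,0,0,-0.26]]]'

```text
clock: 6.87
eef_pos: [514.9, 176.7, 223.6]
tcp_rot: [-3.141, -0.003, 2.989]
contact_force: [0.4, -0.2, -1.7]
opening: 0.41
```

Request:
carry_out --increments '[[[0,0,0,0,0,0]]]'

```text
clock: 6.95
eef_pos: [515.6, 175.3, 223.9]
tcp_rot: [-3.14, -0.002, 2.989]
contact_force: [-0.3, 0.1, -1.6]
opening: 0.41
```

```bash
python3 g.py 512.4 179 130 172
python3 - <<'E'
from rig import optics
from h import *
f=optics.grab_frame("scene");P=cloud(f)
cv2.imwrite("pics/a3.png",cv2.cvtColor(f["img"],cv2.COLOR_RGB2BGR))
h=cv2.cvtColor(f["img"],cv2.COLOR_RGB2HSV)
m=(h[...,1]>90)&(h[...,0]>10)&(h[...,0]<28)&(abs(P[...,0]-512)<120)&(abs(P[...,1]-179)<80)&(P[...,2]>120)
X=P[m];print(len(X),X.min(0),X.max(0)); print(cv2.fitLine(X.astype(np.float32),cv2.DIST_HUBER,0,.01,.01).ravel())
E
```

```text
6.95 [515.6 175.3 223.9] [-1.799e+02 -1.000e-01  1.713e+02] [-0.3  0.1 -1.6] 0.41 [ 0.32  0.26  1.83  0.    1.05 -1.09]
([0.0087, 0.0083, 0.2347], [-0.001, -0.0023, -0.0124])
398 [446.26680621 101.7805468  208.75328342] [589.55915636 199.20178248 523.64327983]
[ 9.9122393e-01 -1.3208124e-01  5.4477225e-03  5.2848358e+02
  1.5953992e+02  2.3210199e+02]
```

View pics/a3.png

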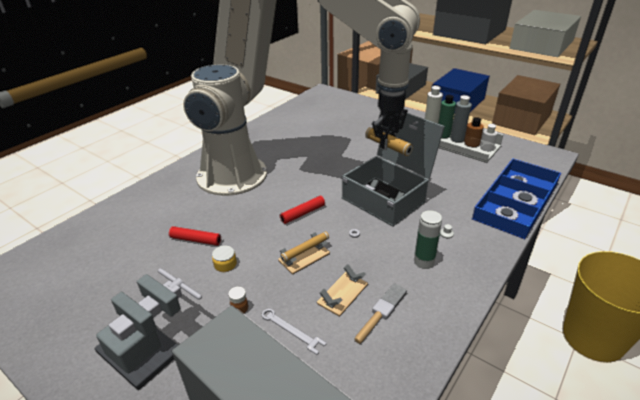

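Request:
carry_out --increments '[[[0.005,0.005,0.06,0,0,-0.01],[0.009,0.009,0.13,0,0,-0.01],[0.009,0.009,0.2,0,0,-0.01],[0.009,0.009,0.26,0,0,-0.01],[0.009,0.009,0.28,0,0,-0.01]]]'

```text
clock: 7.42
eef_pos: [512.0, 176.3, 109.6]
tcp_rot: [-3.139, -0.005, 2.996]
contact_force: [-0.7, -0.4, -2.0]
opening: 0.41
```

Request:
carry_out --increments '[[[0,0,0.01,0,0,0],[0,0,0.03,0,0,0],[0,0,0.05,0,0,0],[0,0,0.07,0,0,0],[0,0,0.07,0,0,0]]]'

```text
clock: 7.83
eef_pos: [513.6, 178.2, 84.4]
tcp_rot: [-3.141, -0.001, 2.997]
contact_force: [-0.6, 0.1, -0.7]
opening: 0.407
```

```bash
python3 g.py 512.4 179 55 172
```

```text
7.83 [513.6 178.2  84.4] [-180.    -0.   171.7] [-0.6  0.1 -0.7] 0.407 [ 0.33  0.45  1.94 -0.    0.76 -1.1 ]
([0.0031, 0.0017, 0.0735], [-0.0004, -0.0008, -0.0044])
```

Request:
carry_out --increments '[[[0.002,0.001,0.015,0,0,0],[0.002,0.001,0.03,0,0,0],[0.002,0.001,0.045,0,0,0],[0.002,0.001,0.06,0,0,0],[0.002,0.001,0.065,0,0,0]]]'

```text
clock: 8.25
eef_pos: [512.7, 178.8, 58.3]
tcp_rot: [-3.141, -0.001, 2.998]
contact_force: [-1.4, -0.2, -2.3]
opening: 0.409
```

Request:
carry_out --increments '[[[0,0,0.004,0,0,0],[0,0,0.008,0,0,0],[0,0,0.01,0,0,0],[0,0,0.01,0,0,0]]]'

```text
clock: 8.58
eef_pos: [513.2, 178.9, 55.3]
tcp_rot: [3.142, 0.0, 2.997]
contact_force: [1.4, -0.6, -1.2]
opening: 0.409
```

```bash
python3 g.py 512.4 179 50 172
```

```text
8.58 [513.2 178.9  55.3] [180.    0.  171.7] [ 1.4 -0.6 -1.2] 0.409 [ 0.33  0.5   1.95  0.    0.7  -1.09]
([0.002, -0.0001, 0.0131], [0.0, 0.0, -0.0043])
```

Request:
carry_out --increments '[[[0,0,0.003,0,0,0],[0,0,0.006,0,0,0],[0,0,0.009,0,0,0],[0,0,0.009,0,0,0]]]'

```text
clock: 8.92
eef_pos: [513.1, 178.9, 51.5]
tcp_rot: [-3.142, -0.0, 2.997]
contact_force: [0.2, -0.1, -1.8]
opening: 0.411
```

Request:
carry_out --increments '[[[0,0,0.002,0,0,0],[0,0,0.004,0,0,0],[0,0,0.004,0,0,0]]]'

```text
clock: 9.17
eef_pos: [513.3, 179.0, 50.2]
tcp_rot: [3.141, 0.0, 2.998]
contact_force: [-0.2, 0.8, -0.7]
opening: 0.413
```

Request:
carry_out --increments '[[[0,0,0.002,0,0,0],[0,0,0.003,0,0,0],[0,0,0.003,0,0,0]]]'

```text
clock: 9.42
eef_pos: [513.4, 179.1, 49.8]
tcp_rot: [3.141, 0.0, 2.998]
contact_force: [-3.6, -0.7, 11.0]
opening: 0.411
```

Request:
carry_out --increments '[[[0,0,-0.001,0,0,0],[0,0,-0.001,0,0,0],[0,0,-0.001,0,0,0],[0,0,-0.001,0,0,0]]]' --hand 0.4

```text
clock: 9.75
eef_pos: [513.2, 178.9, 49.2]
tcp_rot: [-3.142, -0.0, 2.997]
contact_force: [0.5, 0.1, 0.2]
opening: 0.602
```

Request:
carry_out --increments '[[[0,0,0,0,0,0],[0,0,-0.02,0,0,0],[0,0,-0.06,0,0,0],[0,0,-0.12,0,0,0],[0,0,-0.18,0,0,0]]]'

```text
clock: 10.17
eef_pos: [512.6, 178.7, 122.0]
tcp_rot: [-3.141, -0.001, 2.997]
contact_force: [0.5, 0.2, -0.4]
opening: 0.604
```

Request:
carry_out --increments '[[[0,0,-0.1,0,0,0],[0,0,-0.2,0,0,0],[0,0,-0.3,0,0,0],[0,0,-0.38,0,0,0],[0,0,-0.45,0,0,0]]]' --hand 1.0

```text
clock: 10.58
eef_pos: [513.3, 178.9, 304.8]
tcp_rot: [3.14, 0.002, 2.997]
contact_force: [1.2, 1.3, -0.4]
opening: -0.0
```

```bash
python3 g.py 512.4 179 320 172
python3 - <<'E'
from rig import optics,nets
from h import *
for c in("scene","top"):
    f=optics.grab_frame(c);P=cloud(f);np.savez(f"f1_{c}.npz",**f)
    print([(d["point"],d["confidence"]) for d in nets.tip_of("tube_mid",c)])
    cv2.imwrite(f"pics/b_{c}.png",cv2.cvtColor(f["img"],cv2.COLOR_RGB2BGR))
    e=np.array([np.cos(np.radians(82)),np.sin(np.radians(82))]);n=np.array([-e[1],e[0]])
    d=P[...,:2]-[512.4,179];u=d@e;v=d@n
    h=cv2.cvtColor(f["img"],cv2.COLOR_RGB2HSV)
    m=(abs(u)<70)&(abs(v)<95)&(P[...,2]<75)&(P[...,2]>45)
    if m.sum()>20: print(c,m.sum(),np.percentile(P[m][:,2],98),np.percentile(v[m],[1,99]),np.percentile(u[m],[1,50,99]),cv2.fitLine(np.stack([u[m],v[m]],-1).astype(np.float32),cv2.DIST_HUBER,0,.01,.01).ravel())
E
```

```text
10.58 [513.3 178.9 304.8] [1.799e+02 1.000e-01 1.717e+02] [ 1.2  1.3 -0.4] -0.0 [ 0.33  0.18  1.75 -0.    1.21 -1.09]
([0.0021, -0.0001, -0.0379], [0.0012, 0.0023, -0.0043])
[([343.6, -27.9, 19.5], 0.98), ([173.6, -310.5, 17.2], 0.8), ([511.0, 178.5, 48.2], 0.62)]
scene 418 67.83667846440628 [-75.15648162  72.72114762] [-22.05317711 -11.44675924  11.25604533] [ 7.6861773e-04 -9.9999970e-01 -1.1445386e+01 -2.2778208e+00]
[([344.6, -24.0, 15.5], 0.91), ([742.7, -230.8, 2.5], 0.72), ([514.7, 180.9, 48.6], 0.59)]
top 828 69.61969531885889 [-75.83365426  70.16614259] [-24.13158086  -5.6025805   17.20114931] [ 0.03746749 -0.99929786 -5.4603186  -3.0492508 ]
```

View pics/b_scene.png

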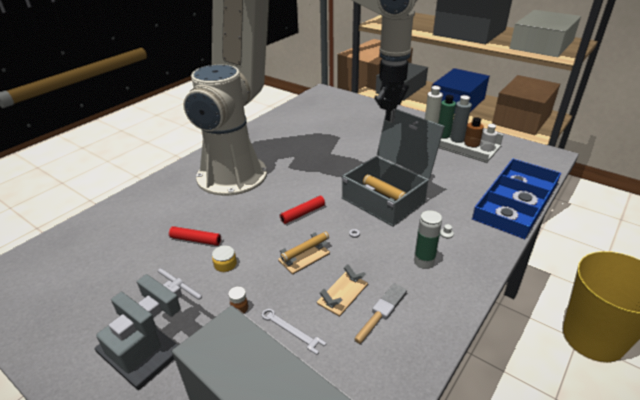

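View pics/b_top.png

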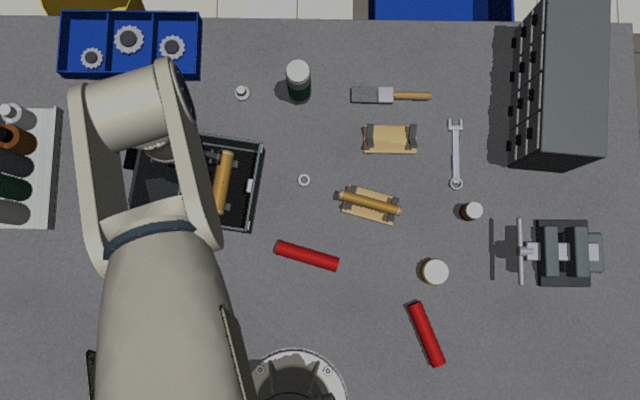

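```bash
python3 - <<'E'
from h import *
e=np.array([np.cos(np.radians(82)),np.sin(np.radians(82))]);n=np.array([-e[1],e[0]])
for c in("top","scene"):
    f=dict(np.load(f"f0_{c}.npz"));P=cloud(f);d=P[...,:2]-[512.4,179];u=d@e;v=d@n
    for lo in range(130,320,15):
        k=(u>lo)&(u<lo+15)&(v>-20)&(v<130)&(f["range_z"]>0)
        if k.sum()>3: print(c,lo,k.sum(),np.percentile(P[k][:,2],98).round())
print(e,n)
def tcp(u,v,z): 
    p=np.array([512.4,179])+u*e+v*n; return p.round(1),z
print(tcp(170,60,300))
E
python3 g.py 477 356 305 172
```

```text
top 130 145 257.0
top 145 218 226.0
top 160 164 224.0
top 175 90 5.0
top 190 89 5.0
top 205 95 6.0
top 220 169 5.0
top 235 336 6.0
top 250 350 7.0
top 265 363 6.0
top 280 365 7.0
top 295 364 5.0
top 310 380 6.0
scene 190 6 4.0
scene 205 18 1.0
scene 250 5 3.0
scene 265 9 5.0
scene 280 13 4.0
scene 295 20 4.0
scene 310 22 3.0
[0.1391731  0.99026807] [-0.99026807  0.1391731 ]
(array([476.6, 355.7]), 300)
10.78 [513.2 179.  302.3] [1.799e+02 1.000e-01 1.717e+02] [-0.3  0.2 -0.6] -0.004 [ 0.33  0.18  1.75  0.    1.21 -1.09]
([0.1531, 0.425, -0.0066], [0.0008, 0.0016, -0.0043])
```

Request:
carry_out --increments '[[[0.05,0.05,-0.01,0,0,0],[0.1,0.13,-0.01,0,0,0],[0.15,0.21,-0.01,0,0,0],[0.15,0.3,-0.01,0,0,0],[0.15,0.38,-0.01,0,0,0]]]'

```text
clock: 11.2
eef_pos: [474.0, 339.3, 303.9]
tcp_rot: [-3.14, -0.002, 2.998]
contact_force: [0.7, -0.3, 1.2]
opening: 0.002
```

Request:
carry_out --increments '[[[0,0.04,0,0,0,0],[0,0.045,0.05,0,0,0],[0,0.045,0.11,0,0,0],[0,0.045,0.17,0,0,0],[0,0.045,0.19,0,0,0]]]'

```text
clock: 11.62
eef_pos: [476.1, 353.9, 224.6]
tcp_rot: [-3.136, -0.005, 2.998]
contact_force: [-0.7, -0.9, -0.7]
opening: -0.001
```

```bash
cat > cs.py <<'E'
# case frame state: u,v of TCP and z
from rig import sense
from h import *
e=np.array([np.cos(np.radians(82)),np.sin(np.radians(82))]);n=np.array([-e[1],e[0]])
s=sense();d=s["eef_pos"][:2]-[512.4,179]
print(round(s["clock"],2),"u",(d@e).round(1),"v",(d@n).round(1),"z",s["eef_pos"][2].round(1),np.degrees(s["tcp_rot"]).round(1),s["contact_force"].round(1),s["qpos"].round(2))
E
python3 cs.py;python3 -c "
from rig import optics
import cv2
f=optics.grab_frame('scene')['img'];cv2.imwrite('pics/c1.png',cv2.cvtColor(cv2.resize(f[60:240,300:520],None,fx=3,fy=3),cv2.COLOR_RGB2BGR))"
```

```text
11.62 u 168.2 v 60.3 z 224.6 [-179.7   -0.3  171.8] [-0.7 -0.9 -0.7] [ 0.64  0.34  1.73 -0.    1.09 -0.79]
```

View pics/c1.png

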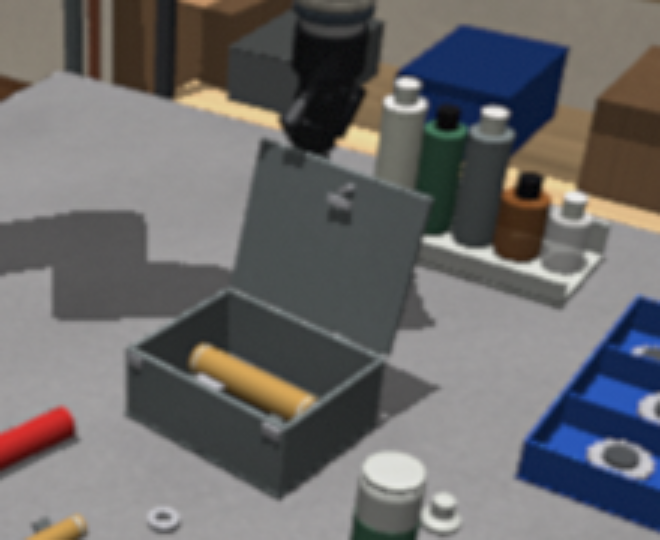

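Request:
carry_out --increments '[[[0,-0.025,0,0,0,0],[0,-0.05,0,0,0,0],[0,-0.075,0,0,0,0],[0,-0.1,0,0,0,0],[0,-0.125,0,0,0,0]]]'

```text
clock: 12.08
eef_pos: [472.4, 305.9, 232.1]
tcp_rot: [3.138, 0.004, 2.997]
contact_force: [0.9, 1.6, 4.1]
opening: -0.0
```

Request:
carry_out --increments '[[[0,-0.02,0,0,0,0],[0,-0.04,0,0,0,0],[0,-0.06,0,0,0,0],[0,-0.08,0,0,0,0],[0,-0.1,0,0,0,0]]]'

```text
clock: 12.5
eef_pos: [464.9, 265.8, 229.2]
tcp_rot: [-3.141, -0.001, 2.997]
contact_force: [1.3, 2.5, -0.0]
opening: -0.006
```

```bash
python3 cs.py;python3 -c "
from rig import optics
import cv2
f=optics.grab_frame('scene')['img'];cv2.imwrite('pics/c2.png',cv2.cvtColor(cv2.resize(f[60:240,300:520],None,fx=3,fy=3),cv2.COLOR_RGB2BGR))"
```

```text
12.5 u 79.4 v 59.2 z 229.2 [-180.    -0.   171.7] [ 1.3  2.5 -0. ] [ 0.52  0.24  1.85  0.    1.05 -0.91]
```

View pics/c2.png

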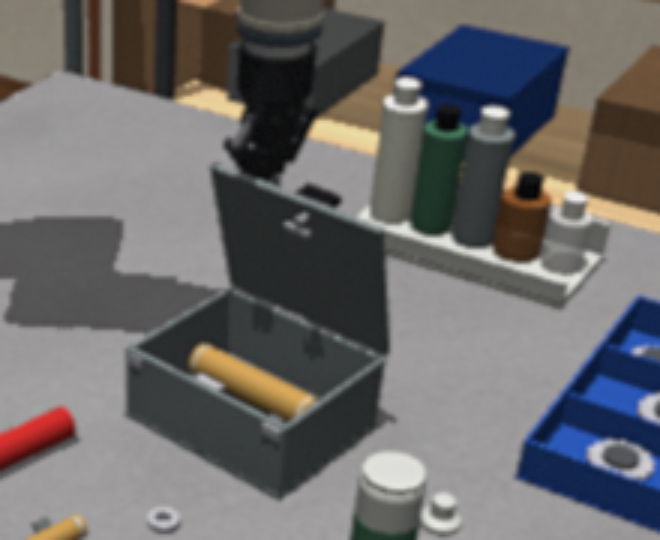

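Request:
carry_out --increments '[[[0,-0.03,0,0,0,0],[0,-0.06,0.003,0,0,0],[0,-0.09,0.012,0,0,0],[0,-0.12,0.026,0,0,0],[0,-0.15,0.048,0,0,0]]]'

```text
clock: 12.97
eef_pos: [456.6, 206.1, 209.9]
tcp_rot: [3.141, 0.001, 2.998]
contact_force: [0.3, -0.2, 2.5]
opening: -0.002
```

```bash
python3 cs.py
```

```text
12.97 u 19.1 v 59.1 z 209.9 [180.    0.  171.7] [ 0.3 -0.2  2.5] [ 0.42  0.21  1.94 -0.    0.99 -1.01]
```

Request:
carry_out --increments '[[[0,-0.024,0.023,0,0,0],[0,-0.046,0.05,0,0,0],[0,-0.068,0.076,0,0,0],[0,-0.085,0.11,0,0,0],[0,-0.1,0.147,0,0,0]]]'

```text
clock: 13.38
eef_pos: [450.4, 166.2, 150.1]
tcp_rot: [-3.141, -0.0, 2.997]
contact_force: [0.9, 0.3, 0.7]
opening: -0.0
```

```bash
python3 cs.py
```

```text
13.38 u -21.2 v 59.6 z 150.1 [-180.    -0.   171.7] [0.9 0.3 0.7] [ 0.35  0.27  2.03 -0.    0.85 -1.08]
```

Down to shut, slowly.

Request:
carry_out --increments '[[[0,-0.01,0.016,0,0,0],[0,-0.02,0.032,0,0,0],[0,-0.03,0.048,0,0,0],[0,-0.035,0.06,0,0,0],[0,-0.035,0.065,0,0,0]]]'

```text
clock: 13.8
eef_pos: [448.6, 153.4, 124.7]
tcp_rot: [-3.141, -0.001, 2.997]
contact_force: [-0.2, -0.4, 0.6]
opening: -0.001
```

```bash
python3 cs.py;python3 -c "
from rig import optics
import cv2
f=optics.grab_frame('scene')['img'];cv2.imwrite('pics/c3.png',cv2.cvtColor(cv2.resize(f[60:240,300:520],None,fx=3,fy=3),cv2.COLOR_RGB2BGR))"
```

```text
13.8 u -34.2 v 59.6 z 124.7 [-180.    -0.   171.7] [-0.2 -0.4  0.6] [ 0.33  0.3   2.06 -0.    0.78 -1.1 ]
```

View pics/c3.png

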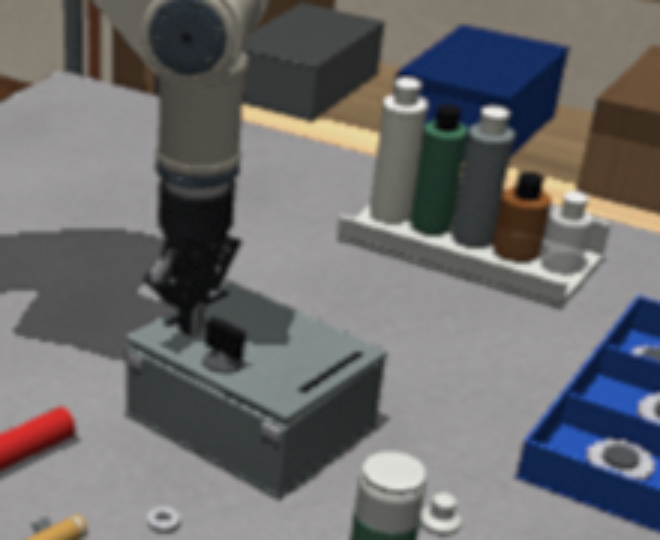

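Request:
carry_out --increments '[[[0,0,0.004,0,0,0],[0,0,0.008,0,0,0],[0,0,0.011,0,0,0],[0,0,0.011,0,0,0]]]'

```text
clock: 14.18
eef_pos: [449.0, 154.1, 120.9]
tcp_rot: [3.141, 0.0, 2.998]
contact_force: [-0.8, 0.4, -0.8]
opening: 0.0
```

Request:
carry_out --increments '[[[0,0,0.004,0,0,0],[0,0,0.006,0,0,0],[0,0,0.006,0,0,0]]]'

```text
clock: 14.43
eef_pos: [449.2, 154.1, 120.1]
tcp_rot: [3.141, 0.001, 2.998]
contact_force: [-7.5, -2.4, 24.5]
opening: -0.004
```

Request:
carry_out --increments '[[[0,0,-0.05,0,0,0],[0,0,-0.12,0,0,0],[0,0,-0.19,0,0,0],[0.05,0,-0.25,0,0,0],[0.15,0,-0.28,0,0,0]]]' --hand 0.4

```text
clock: 14.85
eef_pos: [393.4, 163.4, 233.8]
tcp_rot: [3.138, 0.006, 2.996]
contact_force: [-0.1, 1.6, 1.2]
opening: 0.604
```

```bash
python3 cs.py;python3 - <<'E'
from rig import optics,nets
from h import *
e=np.array([np.cos(np.radians(82)),np.sin(np.radians(82))]);n=np.array([-e[1],e[0]])
for c in("scene","top"):
    f=optics.grab_frame(c);P=cloud(f);np.savez(f"f2_{c}.npz",**f)
    for d in nets.tip_of("knob",c):
        p=np.array(d["point"]);q=p[:2]-[512.4,179];print(c,"knob",p,"uv",q@e,q@n,d["confidence"])
    d=P[...,:2]-[512.4,179];u=d@e;v=d@n
    k=(abs(u)<75)&(abs(v)<95)&(P[...,2]>80)&(P[...,2]<106)
    A=np.c_[u[k],np.ones(k.sum())]; print(c,k.sum(),"lid slope,z0",np.linalg.lstsq(A,P[k][:,2],rcond=None)[0])
    k=(abs(u+53)<25)&(abs(v)<35)&(P[...,2]>115)&(P[...,2]<155)
    X=np.stack([u[k],v[k],P[k][:,2]],-1); 
    if k.sum()>5: print("wing",k.sum(),np.percentile(X,[3,50,97],axis=0).round(1), cv2.minAreaRect(X[:,:2].astype(np.float32)))
    cv2.imwrite(f"pics/d_{c}.png",cv2.cvtColor(cv2.resize(f["img"][60:240,300:520] if c=="scene" else f["img"][100:280,60:280],None,fx=3,fy=3),cv2.COLOR_RGB2BGR))
E
```

```text
14.85 u -32.0 v 115.6 z 233.8 [179.8   0.4 171.7] [-0.1  1.6  1.2] [ 0.39  0.06  2.06 -0.    1.02 -1.03]
scene knob [501.3 126.2 136.7] uv -53.83097545021163 3.643635832339941 0.44
scene 1487 lid slope,z0 [-4.65097417e-03  9.92517168e+01]
wing 131 [[-62.1 -21.2 116.5]
 [-57.6  -2.5 132.4]
 [-49.7  21.3 145.3]] ((-56.16626739501953, 0.6020927429199219), (15.65108585357666, 45.32231140136719), 1.3252677917480469)
top knob [500.1 132.7 131.7] uv -47.56124072454352 5.736582671070238 0.45
top 3939 lid slope,z0 [-1.87659503e-03  9.96623148e+01]
wing 154 [[-57.9 -20.5 118.5]
 [-54.    1.2 142.1]
 [-46.4  21.3 147.3]] ((-51.77262878417969, -0.09524154663085938), (43.87769317626953, 12.603796005249023), 89.18347930908203)
```

View pics/d_scene.png

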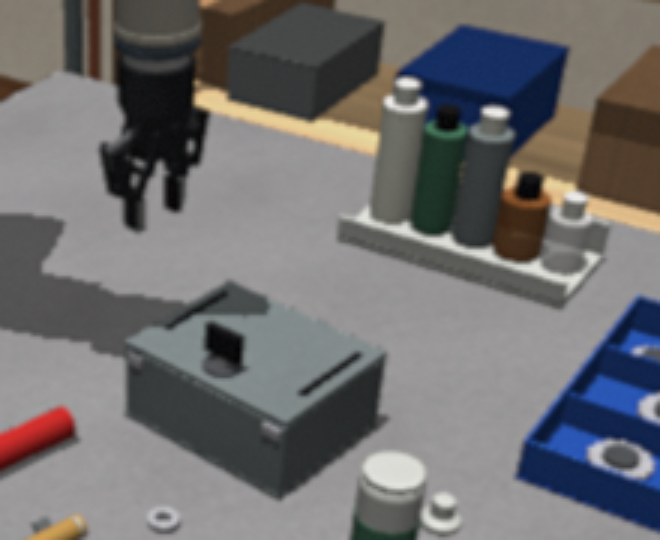

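View pics/d_top.png

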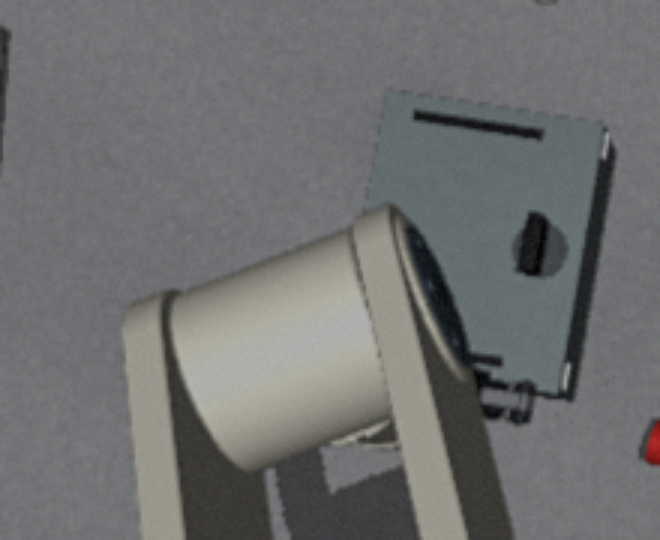

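```bash
python3 g.py 505 126.5 180 172
```

```text
15.05 [389.4 162.8 231.2] [1.799e+02 1.000e-01 1.718e+02] [-0.2 -0.2  0.4] 0.604 [ 0.39  0.06  2.07 -0.    1.02 -1.04]
([-0.2989, -0.0488, 0.1284], [0.001, 0.0017, -0.0032])
```

Request:
carry_out --increments '[[[-0.08,-0.015,0,0,0,0],[-0.17,-0.03,0,0,0,0],[-0.26,-0.049,0.02,0,0,0],[-0.299,-0.049,0.08,0,0,0],[-0.299,-0.049,0.13,0,0,-0.003]]]'

```text
clock: 15.47
eef_pos: [510.0, 125.1, 177.3]
tcp_rot: [3.141, 0.004, 2.999]
contact_force: [-0.6, 0.3, -0.3]
opening: 0.604
```

Request:
carry_out --increments '[[[0,0,0,0,0,0],[0,0,0,0,0,0]]]'

```text
clock: 15.63
eef_pos: [504.5, 125.4, 176.9]
tcp_rot: [-3.14, -0.004, 3.0]
contact_force: [0.4, 0.6, 0.1]
opening: 0.595
```

```bash
python3 g.py 505 126.5 136 172;python3 -c "
from rig import optics
import cv2
f=optics.grab_frame('scene')['img'];cv2.imwrite('pics/e1.png',cv2.cvtColor(cv2.resize(f[80:240,300:480],None,fx=3.5,fy=3.5),cv2.COLOR_RGB2BGR))"
```

```text
15.63 [504.5 125.4 176.9] [-179.9   -0.2  171.9] [0.4 0.6 0.1] 0.595 [ 0.24  0.28  1.93  0.    0.94 -1.19]
([-0.0012, 0.003, 0.1023], [-0.0014, -0.0035, -0.0019])
```

View pics/e1.png

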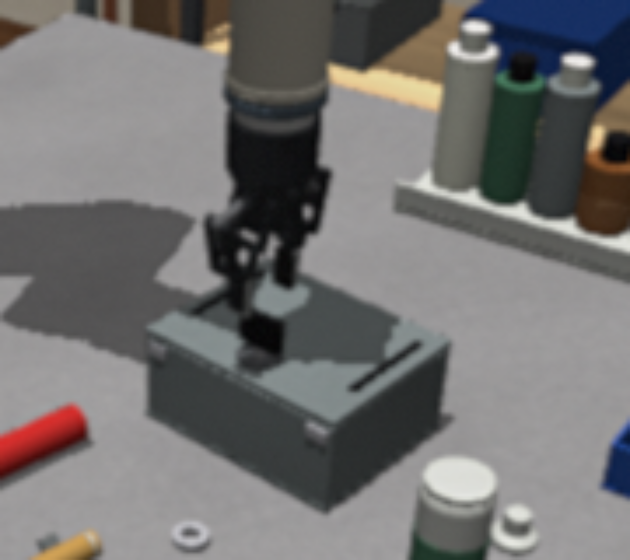

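The jaws stand above the wing, one on each side, at about (265,320) in the crop. I'll descend and grip.

Request:
carry_out --increments '[[[0,0.002,0.03,0,0,0],[0,0.002,0.06,0,0,0],[0,0.002,0.085,0,0,0],[0,0.002,0.1,0,0,0],[0,0.002,0.1,0,0,0]]]'

```text
clock: 16.1
eef_pos: [504.7, 126.8, 138.0]
tcp_rot: [-3.141, -0.001, 3.001]
contact_force: [-1.9, 0.3, 0.1]
opening: 0.599
```

Request:
carry_out --increments '[[[0,0,0,0,0,0],[0,0,0,0,0,0],[0,0,0,0,0,0],[0,0,0,0,0,0],[0,0,0,0,0,0]]]' --hand 1.0 --squeeze 50

```text
clock: 16.52
eef_pos: [505.7, 126.8, 139.0]
tcp_rot: [3.141, 0.001, 3.001]
contact_force: [-0.4, -0.4, 2.2]
opening: 0.128
```

```bash
python3 cs.py; python3 g.py 505 126.5 136 172
```

```text
16.52 u -52.6 v -0.6 z 139.0 [1.800e+02 1.000e-01 1.719e+02] [-0.4 -0.4  2.2] [ 0.24  0.34  1.95 -0.    0.85 -1.19]
16.52 [505.7 126.8 139. ] [1.800e+02 1.000e-01 1.719e+02] [-0.4 -0.4  2.2] 0.128 [ 0.24  0.34  1.95 -0.    0.85 -1.19]
([0.0016, -0.0009, 0.0075], [0.0003, 0.001, -0.0013])
```

Request:
carry_out --increments '[[[0,0,0.005,0,0,0],[0,0,0.01,0,0,0],[0,0,0.015,0,0,0],[0,0,0.018,0,0,0],[0,0,0.018,0,0,0]]]'

```text
clock: 16.93
eef_pos: [505.7, 126.8, 131.3]
tcp_rot: [3.141, 0.001, 3.001]
contact_force: [-1.3, -0.6, 7.6]
opening: 0.131
```

```bash
python3 cs.py; python3 cs.py
```

```text
16.93 u -52.7 v -0.6 z 131.3 [180.    0.  171.9] [-1.3 -0.6  7.6] [ 0.24  0.35  1.96 -0.    0.83 -1.19]
16.93 u -52.7 v -0.6 z 131.3 [180.    0.  171.9] [-1.3 -0.6  7.6] [ 0.24  0.35  1.96 -0.    0.83 -1.19]
```

Request:
carry_out --increments '[[[0,0,0.002,0,0,0],[0,0,0.002,0,0,0.08],[0,0,0.002,0,0,0.16],[0,0,0.002,0,0,0.24]]]'

```text
clock: 17.27
eef_pos: [505.7, 126.5, 131.0]
tcp_rot: [-3.142, 0.001, 2.745]
contact_force: [-1.7, -3.0, 11.9]
opening: 0.133
```

```bash
python3 cs.py
```

```text
17.27 u -52.9 v -0.6 z 131.0 [-180.     0.   157.3] [-1.7 -3.  11.9] [ 0.24  0.35  1.96 -0.    0.83 -0.93]
```

Request:
carry_out --increments '[[[0,0,0,0,0,0.08],[0,0,0,0,0,0.16],[0,0,0,0,0,0.24],[0,0,0,0,0,0.32],[0,0,0,0,0,0.4]]]'

```text
clock: 17.68
eef_pos: [505.4, 126.2, 131.0]
tcp_rot: [-3.141, 0.001, 2.327]
contact_force: [-2.4, -5.0, 13.4]
opening: 0.13
```

Request:
carry_out --increments '[[[0,0,0,0,0,0.08],[0,0,0,0,0,0.16],[0,0,0,0,0,0.24],[0,0,0,0,0,0.32],[0,0,0,0,0,0.4]]]'

```text
clock: 18.1
eef_pos: [505.1, 125.9, 131.0]
tcp_rot: [-3.141, 0.001, 1.908]
contact_force: [-4.4, -6.7, 13.9]
opening: 0.129
```

```bash
python3 cs.py
```

```text
18.1 u -53.6 v -0.1 z 131.0 [-1.799e+02  1.000e-01  1.093e+02] [-4.4 -6.7 13.9] [ 0.24  0.35  1.96 -0.    0.83 -0.09]
```

Request:
carry_out --increments '[[[0,0,0,0,0,0.08],[0,0,0,0,0,0.16],[0,0,0,0,0,0.24],[0,0,0,0,0,0.32],[0,0,0,0,0,0.34]]]'

```text
clock: 18.52
eef_pos: [504.6, 125.8, 130.9]
tcp_rot: [-3.14, 0.002, 1.551]
contact_force: [-5.1, -6.7, 16.1]
opening: 0.129
```

```bash
python3 cs.py; python3 -c "
from rig import sense;print(sense()['wrist_torque'])"
```

```text
18.52 u -53.7 v 0.3 z 130.9 [-1.799e+02  1.000e-01  8.890e+01] [-5.1 -6.7 16.1] [ 0.24  0.35  1.96 -0.    0.83  0.26]
[-1.09296115  0.89217437  0.00371569]
```

Request:
carry_out --increments '[[[0,0,-0.006,0,0,0],[0,0,-0.012,0,0,0],[0,0,-0.018,0,0,0],[0,0,-0.02,0,0,0]]]'

```text
clock: 18.85
eef_pos: [504.5, 125.9, 138.3]
tcp_rot: [-3.14, 0.002, 1.556]
contact_force: [-1.2, -5.5, 2.7]
opening: 0.125
```

Request:
carry_out --increments '[[[0,0,0,0,0,0],[0,0,0,0,0,0],[0,0,0,0,0,0],[0,0,0,0,0,0]]]' --hand 0.5

```text
clock: 19.18
eef_pos: [505.2, 126.8, 138.2]
tcp_rot: [-3.141, -0.0, 1.556]
contact_force: [-0.7, -0.3, -0.4]
opening: 0.497
```

Request:
carry_out --increments '[[[0,0,-0.03,0,0,0],[0,0,-0.1,0,0,0],[0,0,-0.18,0,0,0],[0,0,-0.26,0,0,0],[0,0,-0.34,0,0,0]]]'

```text
clock: 19.6
eef_pos: [504.9, 126.8, 275.7]
tcp_rot: [-3.141, 0.0, 1.556]
contact_force: [-0.1, -0.1, -0.1]
opening: 0.5
```

Request:
carry_out --increments '[[[-0.05,0,-0.05,0,0,0],[-0.15,0,-0.05,0,0,0],[-0.25,0,-0.05,0,0,0],[-0.35,0,-0.05,0,0,0],[-0.42,0,-0.05,0,0,0]]]'

```text
clock: 20.02
eef_pos: [502.3, -43.7, 294.6]
tcp_rot: [3.141, 0.001, 1.556]
contact_force: [1.1, 0.3, -0.1]
opening: 0.504
```

```bash
python3 cs.py;python3 - <<'E'
from rig import optics,nets
from h import *
e=np.array([np.cos(np.radians(82)),np.sin(np.radians(82))]);n=np.array([-e[1],e[0]])
for c in("scene","top"):
    f=optics.grab_frame(c);P=cloud(f)
    d=P[...,:2]-[512.4,179];u=d@e;v=d@n
    k=(abs(u)<75)&(abs(v)<95)&(P[...,2]>80)&(P[...,2]<106)
    A=np.c_[u[k],np.ones(k.sum())]; print(c,k.sum(),"lid slope,z0",np.linalg.lstsq(A,P[k][:,2],rcond=None)[0])
    k=(abs(u+53)<35)&(abs(v)<35)&(P[...,2]>115)&(P[...,2]<155)
    X=np.stack([u[k],v[k],P[k][:,2]],-1); 
    if k.sum()>5: print("wing",k.sum(),np.percentile(X,[3,50,97],axis=0).round(1), cv2.minAreaRect(X[:,:2].astype(np.float32)))
    cv2.imwrite(f"pics/f_{c}.png",cv2.cvtColor(f["img"],cv2.COLOR_RGB2BGR))
    for nm in ["slim_mid","bearing","spray","jar","wrench","brush","tin","cone"]:
        print(nm,[np.round(d["point"]).tolist() for d in nets.tip_of(nm,c)[:2]])
E
```

```text
20.02 u -221.9 v -21.0 z 294.6 [180.    0.   89.1] [ 1.1  0.3 -0.1] [-0.09  0.12  1.84 -0.    1.18 -0.07]
scene 1509 lid slope,z0 [-2.87079241e-03  9.91837868e+01]
wing 111 [[-76.7  -8.2 116. ]
 [-60.   -3.  133.8]
 [-33.1   6.  145.1]] ((-55.7764778137207, 0.2695493698120117), (48.39689636230469, 15.684605598449707), 7.387862205505371)
slim_mid [[467.0, -169.0, 40.0], [504.0, 124.0, 137.0]]
bearing []
spray [[748.0, 1.0, 0.0], [749.0, 140.0, 1.0]]
jar [[451.0, -416.0, 0.0]]
wrench [[601.0, -388.0, 3.0], [528.0, -17.0, 0.0]]
brush [[740.0, -230.0, -0.0]]
tin [[311.0, -325.0, -5.0], [510.0, 183.0, 49.0]]
cone [[748.0, 143.0, 2.0]]
top 4927 lid slope,z0 [-2.75808894e-03  9.96903705e+01]
wing 138 [[-70.   -6.  118.8]
 [-50.2   1.5 142.4]
 [-31.    7.6 147. ]] ((-50.76522445678711, -0.12195301055908203), (42.63505935668945, 12.66315746307373), 6.303903579711914)
slim_mid [[472.0, -178.0, 37.0]]
bearing [[530.0, -13.0, 3.0]]
spray [[751.0, -4.0, 4.0]]
jar [[451.0, -414.0, 2.0]]
wrench []
brush [[745.0, -227.0, 3.0], [502.0, 131.0, 133.0]]
tin [[313.0, -331.0, 1.0]]
cone [[752.0, 141.0, -3.0]]
```

View pics/f_scene.png

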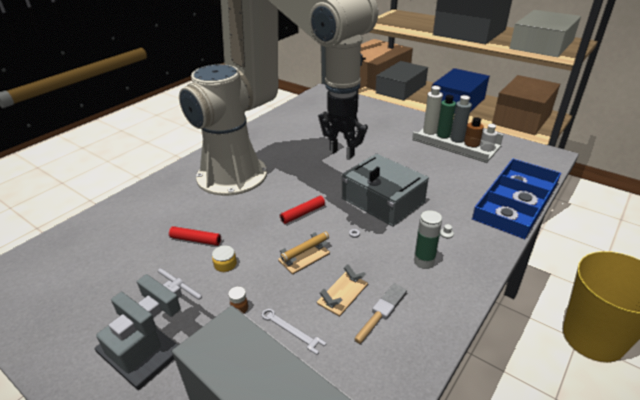

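View pics/f_top.png

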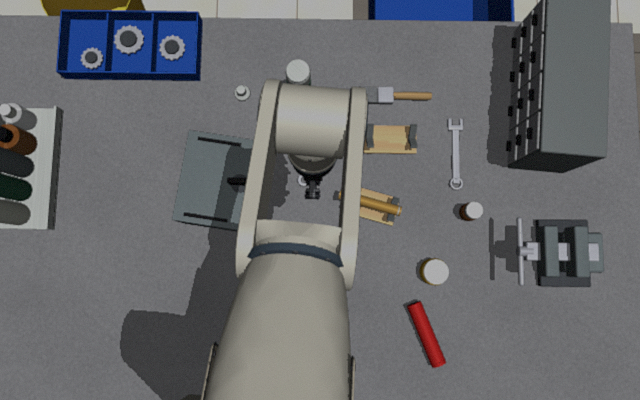

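```bash
python3 -c "
from rig import r
print(r.sign_off())"
```

```text
the job is handed in; nothing more can be done
None
```

I packed the thick tube in its case, shut the lid and locked the knob, then handed the job in at about 20 s. No verdict was reported.

- **Tube:** I gripped it at 28 N, lifted it to about 225 mm and lowered it slowly into both saddles. The wrist felt about 11 N when it touched down. After I let go, the depth images put it within a few mm of the seat and about 2° off the case's direction. I did not see it again once the lid was shut.
- **Lid:** I pushed it shut with closed fingertips, with a peak of about 25 N at the wrist. Afterwards it measured flat, with a slope of about 0.003 rad.
- **Knob:** I pushed it in to its bottom, about 8 mm, and turned it clockwise. In the last images the wing stood 83–84° (about 1.45 rad) round and was back at its original height, so it had sprung out.
- **Other things:** The slim tube, spray can, jar, brush, tin and cone were found within a few mm of where they started. The bearing and the wrench were each missed by one camera in the last look, and the other camera found both in place. The gripper was clear of everything at the end.

Two checks were weak. The network's knob position from the top camera was about 8 mm off the geometry (its confidence was only 0.45), so I used the case geometry and depth instead. The networks also sometimes took the red rods for the tube, and I left those untouched.

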